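Turn the grooved post and lay its strip

TASK

Roll the grooved hexagonal post over on its mat, one face at a time and letting it settle on each face, without lifting it off the mat, until its groove faces straight up. Then take the wooden strip from the sloping rack and lay it on edge in the groove, fully down and with neither end sticking out past the post. Leave everything else where it is.

Things in the scene. Friction and masses are not known exactly. Their poses are not given: they have to be found in the camera images.
- post: Loose hexagonal wooden post on the mat: 64 mm across flats, sides 37 mm, 74 mm over opposite edges, 160 mm long, about 0.3 kg. Origin at its centre, 32 mm above the mat; x along its length, z out through the middle of the grooved face (z up = groove up). Pushed sideways on its upper flank by a finger that rises with it (a level push wedges), it tips over its far bottom edge on to the next face, 37 mm on.
- post_groove (a point): Middle of the groove's floor, 25.5 mm from the post's centre, axes as the post's. The groove, 14 mm wide and 6.5 mm deep, runs the full length of one face. At the start that face looks down and sideways, two faces from the top by one way of rolling, four by the other.
- mat: Fixed thin non-slip rubber mat, 320 (x) by 400 (y) mm and 3 mm thick, in the middle of the bench; its top is 3 mm above the bench. Origin at the centre of its underside.
- strip_center (a point): Centre of the loose wooden strip: 130 mm long (x), 10 mm thick (y), 24 mm high (z), 30 g. It stands on its 10 mm edge in the slot of the sloping rack, so its x axis rises at 26 degrees away from the robot and its z axis is square to the slope. The lower 5 mm of its sides are hidden between the rails.
- rack: Fixed plywood rack, base 190 (x) by 110 (y) mm, 115 mm tall, origin under its centre, left or right of the mat. Its top slopes at 26 degrees, low towards its -x (about the robot's side). The strip stands in a slot down the slope's middle, 14 mm wide, between rails 5 mm high and 12 mm wide, its low end on a toe stop 12 mm high.
- boards: Fixed stack of four boards, about 210 by 90 mm and 72 mm high, origin at the centre of its underside; stands on the other side of the mat from the rack. Leave alone.
- plain_post: Loose plain hexagonal post like the other but with no groove, 150 mm long, 64 mm across flats, origin at its centre. Bystander.
- mallet: Loose hammer lying flat on the far part of the bench. Bystander.
- glue: Loose glue bottle, 60 mm diameter, 160 mm tall, origin under its base. Bystander.
- tray: Loose small open wooden box, 100 x 80 x 60 mm, origin under its base. Bystander.
- plane: Loose hand plane, 160 x 50 mm, about 65 mm tall, origin under its sole. Bystander.
- offcut_a: Loose wooden offcut, 110 x 28 x 22 mm, origin under it. Bystander.
- offcut_b: Loose wooden offcut, 90 x 30 x 20 mm, origin under it. Bystander.
Not all that is in view belongs to the job. Leave any yellow look-alike of the part that bears strip_center alone. Leave any green look-alike of the post alone.

How it is judged:
On the way, in this order (a step that is already met when the one before it is completed fails the run):
1. the post has been rolled to the face next to the grooved one and lies at rest on the mat with its groove one face away from the top (angle between post's own z axis and vertical between 0.93 and 1.16 rad and height (world z) of post below 0.041 m and linear speed of post below 0.03 m/s), for 0.2 s.
2. the post lies flat on the mat with its groove straight up (angle between post's own z axis and vertical below 0.1 rad and height (world z) of post below 0.041 m and linear speed of post below 0.03 m/s), for 0.2 s.
At the end, for the whole second after the job is handed in: The post lies on the mat, groove up within 0.10 rad. The strip stands on edge in the groove, fully down (centre 34 to 40 mm above the post's centre), within 4 mm of the groove's middle, parallel within 0.05 rad, upright within 0.2 rad and within 15 mm of centred lengthways (angle between post's own z axis and vertical below 0.1 rad and height (world z) of post below 0.041 m and x of post in the frame of mat between -0.16 and 0.16 m and y of post in the frame of mat between -0.2 and 0.2 m and x of strip_center in the frame of post between -0.015 and 0.015 m and y of strip_center in the frame of post between -0.004 and 0.004 m and z of strip_center in the frame of post between 0.034 and 0.04 m and angle between the x axis of strip_center and the x axis of post, either way round below 0.05 rad and angle between strip_center's own z axis and vertical below 0.2 rad); the robot touches nothing.
It fails at once if the post is lifted off the mat (its centre more than 52 mm above the bench; rolling takes it to 40 mm) (height (world z) of post above 0.052 m).
It fails at once if a bystander is shifted by more than 30 mm (distance of any of plain_post, mallet, glue, tray, plane, offcut_a, offcut_b from where it was at the start of the episode above 0.03 m).
It also fails if it takes over 61 s, if anything falls off the work surface, if the arm or the gripper's body presses on something with over 40 N, if the wrist force passes 120 N, or if a joint passes its speed limit or range.

ROBOT

A 6-joint arm with a two-finger parallel gripper is mounted at the origin on the work surface. World frame = base frame: x ahead of the robot, y to its left, z up, the work surface at z = 0. Lengths are in m, angles in rad, forces in N, time in s.
With the tool pointing down it reaches from about 0.325 to 0.9 m from the base axis. Payload 6.1 kg.
Tool frame: the origin (TCP) lies midway between the tips of the shut fingers; the grasp point (between the pads) lies behind it (env.grip_depth is the z of the grasp point in the tool frame, in m); z points along the fingers, y is the line along which they close (so a half turn about z gives the same grasp; the last joint's range is limited). The gripper opens to 87 mm and grips with 3 to 60 N. Pads are 19 mm wide; open, the fingers measure 117 mm over their backs; the gripper's body (75 mm by 190 mm) begins 51 mm behind the grasp point.
Start: joints at [-1.286, 0.22, 1.526, -0, 1.395, -0.126], TCP at [0.25, -0.573, 0.223] pointing down, gripper open.
Joint ranges: [-2.98, 2.98], [-0.91, 2.08], [0.09, 2.57], [-1.24, 4.39], [0.2, 2.65], [-2.68, 2.68]. Speed limits (rad/s): [2.57, 2.57, 3.01, 3.14, 3.14, 3.14].

INTERFACE

Orientations are given as a unit quaternion [w, x, y, z].
In Python, from cell import env gives the robot as it stands. The module is installed in compiled form; this text tells all that it offers.
- The arm moves only by the tool play_rows, never from a script. Its argument "increments" is a list of rows, each a list of 3 entries, a list of its own where there are three numbers: the shift along the tool's x, y, z each as a share of 300 mm, from -1 to 1, then the turn, a rotation vector about the tool's x, y, z each as a share of 90 degrees, from -1 to 1, then the closure, from -1 (fully open) to 1 (shut). In form: [[[tx, ty, tz], [rx, ry, rz], gripper], ...]. A call has 1 to 12 rows; each row is the pose to reach, as a shift and turn from the pose commanded when the call began, along the tool's axes at that moment; what a row does not reach only later rows make up. A row lasts 1/10 s, in which the tool goes at most 50 mm and 8.59 degrees, less where a joint would pass 70% of its speed; a pose out of reach is approached as far as the arm can. A call with a number of a shift or a turn outside -1 to 1 is refused whole. A call with a gripper value outside its range is refused whole. The fingers move at their own pace and stop on an object; the grip force is fixed at half the most. Time passes only in rows, so rows that repeat a pose let the fingers close. It gives the time, the measured TCP pose, the force, the opening and the grip force at its end, in the units of the state.
- env.state(): the state, without advancing time (a new reading comes with each control period).
- env.camera(name): name is "side" or "top" or "wrist"; returns (picture, depth): 400x640x3 uint8, red, green, blue; 400x640 float32, m along the optical axis (not along the pixel's ray), 0 where there is no reading.
- env.camera_params(name): a dict with "intrinsics" (3x3 intrinsics, pixels), "R" (3x3) and "t" (3): a world point X has camera coordinates R X + t; the wrist camera has in their place "hand_eye" (4x4, takes a point from camera to tool coordinates, whose origin is the TCP and whose axes are the flange's). Camera axes: x right, y down, z forward; pixel columns grow to the right and rows downward; lengths in m; the calibration is good to about 2 mm. A picture is of the moment at which its call begins: read the wrist's pose just before it. camera_params takes no time and is no camera call.
- env.job_done(): hands the job in; it is judged then, once.
The state is a dict: "t": time; "joints": joint angles; "dq": joint speeds; "joint_efforts": joint torques, N m; "position": TCP position; "orientation": TCP orientation; "force": force on the tool from outside, world axes, zero at the start; "moment": the same for the moment, N m; "grip_width": finger opening in m; "finger_force": force on a finger pad.
Only numpy, scipy, OpenCV 4.12 (cv2) and the standard library are available. Lean on these libraries where they do the work, as an engineer would, in place of code of your own. Each camera call takes 0.05 s, during which the arm holds its last target. There are 200 camera calls.

## Working session

There is one attempt and no reset: what is moved stays moved. The work goes in short steps, Python scripts to look and compute and a tool call to move; the robot and the scene stay as the last step left them, time stands still between calls to the robot, and variables do not carry over. Pictures are saved under pics/ and viewed, at most 13 in all, crops included, and the job is handed in when it is done.

Besides the shell and the picture viewer there is one more tool, called after "Emit:" in YAML: its name, and indented under it one key for each argument. play_rows: Moves the arm, as the interface text tells. Shift numbers are shares of 300 mm and turn numbers shares of 90 degrees, none past 1 either way. Its arguments: {"type":"object","properties":{"increments":{"type":"array"}},"required":["increments"]}

```bash
mkdir -p pics; cat > h.py <<'E'
import numpy as np, cv2
from cell import env
from scipy.spatial.transform import Rotation as Rn
def pose(s=None):
    s=s or env.state(); q=s['orientation']; T=np.eye(4)
    T[:3,:3]=Rn.from_quat([q[1],q[2],q[3],q[0]]).as_matrix(); T[:3,3]=s['position']; return T
def snap(name):
    T=pose(); p=env.camera_params(name); im,d=env.camera(name); K=np.array(p['intrinsics'])
    if name=='wrist': C=T@np.array(p['hand_eye'])
    else:
        C=np.eye(4); R=np.array(p['R']); C[:3,:3]=R.T; C[:3,3]=-R.T@np.array(p['t'])
    v,u=np.mgrid[:400,:640]
    P=np.stack([(u-K[0,2])/K[0,0]*d,(v-K[1,2])/K[1,1]*d,d],-1)@C[:3,:3].T+C[:3,3]
    P[d==0]=np.nan
    return im,d,P,K,C
def ray(u,v,z,K,C):
    r=C[:3,:3]@np.array([(u-K[0,2])/K[0,0],(v-K[1,2])/K[1,1],1]); return C[:3,3]+r*(z-C[2,3])/r[2]
def save(n,im,s=1): cv2.imwrite('pics/'+n,cv2.resize(im[:,:,::-1],None,fx=s,fy=s,interpolation=cv2.INTER_CUBIC))
E
python3 - <<'E'
from h import *
for n in ('top','side'):
    im,d,P,K,C=snap(n); save(n+'0.png',im); np.savez(n+'0.npz',im=im,d=d,P=P,K=K,C=C); print(n,C.round(3).tolist(),K.tolist())
s=env.state(); print(s, env.grip_depth)
print(np.array(env.camera_params('wrist')['hand_eye']).round(3))
E
```

```text
top [[0.004, -0.995, 0.1, 0.427], [-1.0, -0.003, 0.008, -0.022], [-0.007, -0.1, -0.995, 1.079], [0.0, 0.0, 0.0, 1.0]] [[366.68387788418255, 0.0, 312.9360797145146], [0.0, 366.68387788418255, 202.53902790020896], [0.0, 0.0, 1.0]]
side [[0.711, -0.447, 0.543, -0.409], [-0.703, -0.441, 0.558, -0.995], [-0.01, -0.778, -0.628, 1.181], [0.0, 0.0, 0.0, 1.0]] [[499.18322647547967, 0.0, 318.81822422094234], [0.0, 499.18322647547967, 195.33352740994883], [0.0, 0.0, 1.0]]
{'t': 0.1, 'joints': array([-1.28609580e+00,  2.21182673e-01,  1.52747863e+00,  2.26403538e-05,
        1.39470703e+00, -1.26119320e-01]), 'dq': array([-0.00010892, -0.00094912, -0.00378714,  0.00016843, -0.00089313,
       -0.00105928]), 'joint_efforts': array([ 4.42015707e-04, -4.95946920e+01, -3.88516796e+01,  7.00931763e-02,
        5.15664532e-02, -3.97151462e-05]), 'position': array([ 0.24943619, -0.57246298,  0.22153428]), 'orientation': array([-8.85930902e-04,  9.78977476e-01,  2.03966450e-01, -5.92150974e-05]), 'force': array([-0.8347178 ,  0.56819741,  0.83643488]), 'moment': array([ 0.02445733, -0.03637831, -0.01031806]), 'finger_force': 0.0, 'grip_width': 0.08711833019179935} -0.0187
[[-0.    -0.957 -0.289  0.08 ]
 [ 1.    -0.    -0.    -0.   ]
 [ 0.    -0.289  0.957 -0.162]
 [ 0.     0.     0.     1.   ]]
```

View pics/top0.png

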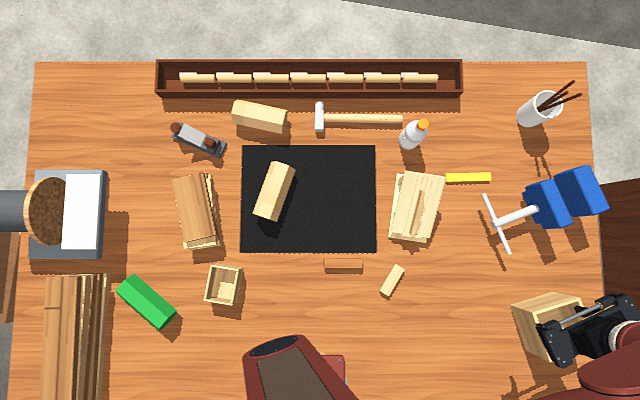

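View pics/side0.png

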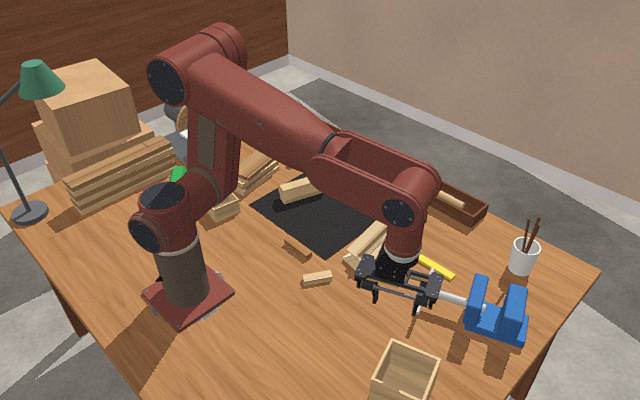

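The top view shows the post on the mat at (273,192). Its look-alikes are the plain post (259,117), outside the mat, and the green post (146,300). The rack with the strip is at (416,207), and the yellow look-alike strip is at (468,177). In the side view the post is at about (298,189). I'll take the post on the mat and the strip in the rack, and check both in one close crop.

```bash
python3 - <<'E'
from h import *
a=np.load('side0.npz'); t=np.load('top0.npz')
A=cv2.resize(a['im'][165:215,265:345],(800,500)[0:2] if 0 else (480,300),interpolation=cv2.INTER_CUBIC)
B=cv2.resize(t['im'][140:260,235:475],(600,300),interpolation=cv2.INTER_CUBIC)
c=np.zeros((600,600,3),np.uint8); c[:300,:480]=A; c[300:]=B; save('crop1.png',c)
P=t['P']; im=t['im'].astype(int)
# mat
m=(im.max(-1)<60)&(np.abs(P[...,2])<.012); m[:140]=0;m[260:]=0;m[:,:235]=0;m[:,385:]=0
r=cv2.minAreaRect(np.argwhere(m)[:,::-1].astype(np.float32)); print('mat',[ray(*p,0.003,t['K'],t['C']).round(3).tolist() for p in cv2.boxPoints(r)])
h=P[...,2]; 
def reg(u0,u1,v0,v1,lo,hi):
    k=np.zeros(h.shape,bool);k[v0:v1,u0:u1]=1;k&=(h>lo)&(h<hi); return k
for n,b in dict(post=(243,310,150,240,.055,.09),postall=(243,310,150,240,.02,.09),strip=(385,450,160,250,.0,.2)).items():
    k=reg(*b); Q=P[k]; print(n,k.sum(),np.median(Q,0).round(4),np.percentile(Q[:,2],[2,50,98]).round(4))
    r=cv2.minAreaRect(Q[:,:2].astype(np.float32)); print(np.round(r[0],4),np.round(r[1],4),r[2])
E
```

```text
mat [[0.708, 0.206, 0.003], [0.709, -0.199, 0.003], [0.391, -0.195, 0.003], [0.389, 0.198, 0.003]]
post 1023 [0.5634 0.099  0.0663] [0.0561 0.0663 0.0706]
[0.5648 0.0995] [0.0529 0.1603] 70.914794921875
postall 1452 [0.563  0.0962 0.0647] [0.0358 0.0647 0.0703]
[0.5648 0.0998] [0.0742 0.1603] 71.04254150390625
strip 4361 [ 0.5266 -0.2962  0.0526] [0.0002 0.0526 0.1137]
[ 0.5321 -0.3213] [0.1908 0.2676] 88.98908996582031
```

View pics/crop1.png

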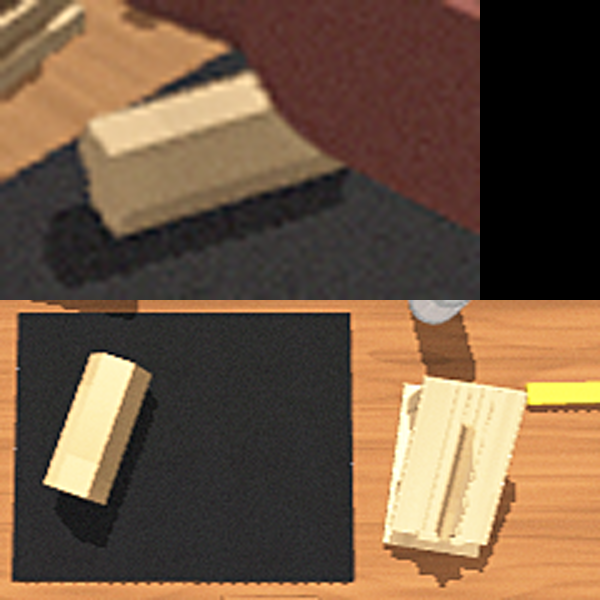

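The crop confirms the post on the mat (yaw about −19°) and the strip in the rack slot. The groove isn't visible from above, so I'll look at the post's far end with the wrist camera.

```bash
cat >> h.py <<'E'
def tool(yaw,tilt=0,tiltx=0):
    "tool x at heading yaw(deg), z down; then turned about own y by tilt, about own x by tiltx"
    y=np.radians(yaw); x=np.array([np.cos(y),np.sin(y),0]); z=np.array([0,0,-1.]); R=np.c_[x,np.cross(z,x),z]
    return R@Rn.from_euler('yx',[tilt,tiltx],degrees=True).as_matrix()
def rel(p,R,T0=None):
    T=pose() if T0 is None else T0
    s=T[:3,:3].T@(np.array(p)-T[:3,3])/.3; r=Rn.from_matrix(T[:3,:3].T@R).as_rotvec()/(np.pi/2)
    return s.round(3).tolist(),r.round(3).tolist()
E
python3 - <<'E'
from h import *
print(rel([.45,-.35,.32],tool(0)))
T=np.eye(4);T[:3,:3]=tool(0);T[:3,3]=[.45,-.35,.32]
print(rel([.66,-.06,.16],tool(-19,-25),T))
E
```

```text
([0.909, -0.413, -0.327], [-0.001, 0.0, 0.262])
([0.7, -0.967, 0.533], [0.046, -0.275, 0.208])
```

Emit:
play_rows:
  increments:
    - [[0, 0, -0.33], [0, 0, 0.1], -1]
    - [[0.909, -0.413, -0.33], [0, 0, 0.262], -1]
    - [[0.909, -0.413, -0.33], [0, 0, 0.262], -1]
    - [[0.909, -0.413, -0.33], [0, 0, 0.262], -1]
    - [[0.909, -0.413, -0.33], [0, 0, 0.262], -1]
    - [[0.909, -0.413, -0.33], [0, 0, 0.262], -1]
    - [[0.909, -0.413, -0.33], [0, 0, 0.262], -1]
    - [[0.909, -0.413, -0.33], [0, 0, 0.262], -1]
    - [[0.909, -0.413, -0.33], [0, 0, 0.262], -1]

```text
t: 1.0
position: [0.4509, -0.3494, 0.3215]
orientation: [0.0, 1.0, 0.001, -0.0]
force: [-0.0, 0.4, 0.5]
grip_width: 0.0872
finger_force: 0.0
```

```bash
python3 - <<'E'
from h import *
print(pose().round(3)[:3,3]); print(rel([.56,-.06,.28],tool(-19,-12)))
T=np.eye(4);T[:3,:3]=tool(-19,-12);T[:3,3]=[.56,-.06,.28]
print(rel([.67,.06,.15],tool(-19,-25),T))
E
```

```text
[ 0.451 -0.349  0.321]
([0.366, -0.964, 0.138], [0.022, -0.132, 0.212])
([0.302, -0.498, 0.379], [0.0, -0.144, 0.0])
```

Emit:
play_rows:
  increments:
    - [[0.366, -0.964, 0.138], [0.022, -0.132, 0.212], -1]
    - [[0.366, -0.964, 0.138], [0.022, -0.132, 0.212], -1]
    - [[0.366, -0.964, 0.138], [0.022, -0.132, 0.212], -1]
    - [[0.366, -0.964, 0.138], [0.022, -0.132, 0.212], -1]
    - [[0.366, -0.964, 0.138], [0.022, -0.132, 0.212], -1]
    - [[0.366, -0.964, 0.138], [0.022, -0.132, 0.212], -1]
    - [[0.366, -0.964, 0.138], [0.022, -0.132, 0.212], -1]

```text
t: 1.7
position: [0.5602, -0.0589, 0.2783]
orientation: [-0.018, 0.981, -0.165, -0.104]
force: [-0.6, -1.2, 0.0]
grip_width: 0.0864
finger_force: 0.0
```

Emit:
play_rows:
  increments:
    - [[0.302, -0.498, 0.379], [0, -0.144, 0], -1]
    - [[0.302, -0.498, 0.379], [0, -0.144, 0], -1]
    - [[0.302, -0.498, 0.379], [0, -0.144, 0], -1]
    - [[0.302, -0.498, 0.379], [0, -0.144, 0], -1]
    - [[0.302, -0.498, 0.379], [0, -0.144, 0], -1]
    - [[0.302, -0.498, 0.379], [0, -0.144, 0], -1]

```text
t: 2.3
position: [0.6695, 0.0574, 0.1464]
orientation: [-0.035, 0.962, -0.163, -0.216]
force: [-1.0, -0.1, -0.1]
grip_width: 0.0874
finger_force: 0.0
```

```bash
python3 - <<'E'
from h import *
im,d,P,K,C=snap('wrist'); save('w1.png',im); np.savez('w1.npz',im=im,d=d,P=P,K=K,C=C); print(C.round(3).tolist(),env.state()['joints'].round(2))
E
```

```text
[[-0.329, -0.701, -0.633, 0.803], [-0.944, 0.246, 0.219, 0.012], [0.003, 0.67, -0.743, 0.259], [0.0, 0.0, 0.0, 1.0]] [-0.09  0.74  1.03  0.11  1.8   1.82]
```

View pics/w1.png

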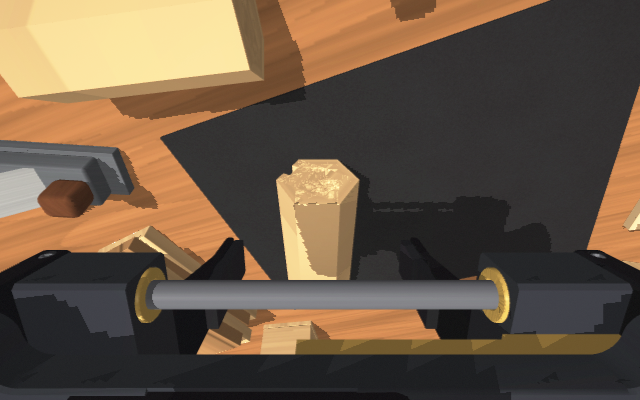

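The wrist view shows the post's far end at about (318,183), in an image where up means down and away. The groove notch at (288,170) is on the lower +y flank, so two rolls towards −y will bring it up. I'll push with shut fingers on the upper +y flank, following the rolling arc.

```bash
python3 - <<'E'
from h import *
c=np.array([.565,.0995]); n=np.array([-.326,-.946])
p=np.r_[c-.07*n,.10]; print(p, rel([.62,.14,.2],tool(26,-8)),rel(p,tool(71)))
for th in range(0,45,5):
    f=np.radians(127.2-th); q=np.array([18.5+69.4*np.cos(f)-9.5,69.4*np.sin(f)+3]); print(th,q.round(1), (-(q[0]+70)/300).round(3),((100-q[1])/300).round(3))
E
```

```text
[0.58782 0.16572 0.1    ] ([-0.298, -0.207, -0.049], [-0.143, 0.18, -0.484]) ([-0.274, -0.254, 0.308], [-0.218, 0.219, -0.985])
0 [-33.   58.3] -0.123 0.139
5 [-28.   61.7] -0.14 0.128
10 [-22.7  64.7] -0.158 0.118
15 [-17.2  67.3] -0.176 0.109
20 [-11.5  69.3] -0.195 0.102
25 [-5.7 70.8] -0.214 0.097
30 [ 0.3 71.9] -0.234 0.094
35 [ 6.3 72.3] -0.254 0.092
40 [12.4 72.3] -0.275 0.092
```

Emit:
play_rows:
  increments:
    - [[-0.298, -0.207, -0.049], [-0.143, 0.18, -0.484], 1]
    - [[-0.298, -0.207, -0.049], [-0.143, 0.18, -0.484], 1]
    - [[-0.298, -0.207, -0.049], [-0.143, 0.18, -0.484], 1]
    - [[-0.298, -0.207, -0.049], [-0.143, 0.18, -0.484], 1]
    - [[-0.298, -0.207, -0.049], [-0.143, 0.18, -0.484], 1]
    - [[-0.274, -0.254, 0.308], [-0.218, 0.219, -0.985], 1]
    - [[-0.274, -0.254, 0.308], [-0.218, 0.219, -0.985], 1]
    - [[-0.274, -0.254, 0.308], [-0.218, 0.219, -0.985], 1]
    - [[-0.274, -0.254, 0.308], [-0.218, 0.219, -0.985], 1]
    - [[-0.274, -0.254, 0.308], [-0.218, 0.219, -0.985], 1]
    - [[-0.274, -0.254, 0.308], [-0.218, 0.219, -0.985], 1]
    - [[-0.274, -0.254, 0.308], [-0.218, 0.219, -0.985], 1]

```text
t: 3.55
position: [0.5893, 0.1652, 0.104]
orientation: [0.002, 0.814, 0.58, 0.003]
force: [-0.4, -0.7, -0.4]
grip_width: 0.0027
finger_force: 0.0
```

Emit:
play_rows:
  increments:
    - [[0, 0, 0], [0, 0, 0], 1]
    - [[0, 0, 0], [0, 0, 0], 1]

```text
t: 3.75
position: [0.5893, 0.1667, 0.1023]
orientation: [0.001, 0.815, 0.579, 0.002]
force: [1.1, -0.3, 0.1]
grip_width: 0.0002
finger_force: 0.0
```

```bash
python3 - <<'E'
from h import *
print(pose().round(3)); print(rel([.5878,.1657,.1],tool(71)), env.state()['joints'].round(2))
E
```

```text
[[ 0.329  0.944  0.004  0.589]
 [ 0.944 -0.329  0.     0.167]
 [ 0.002  0.004 -1.     0.102]
 [ 0.     0.     0.     1.   ]]
([-0.005, -0.004, 0.008], [0.002, -0.001, -0.002]) [ 0.15  0.3   1.67 -0.    1.17  0.48]
```

Emit:
play_rows:
  increments:
    - [[-0.04, 0, 0.14], [0, 0, 0], 1]
    - [[-0.128, 0, 0.143], [0, 0, 0], 1]
    - [[-0.145, 0, 0.132], [0, 0, 0], 1]
    - [[-0.163, 0, 0.122], [0, 0, 0], 1]
    - [[-0.181, 0, 0.113], [0, 0, 0], 1]
    - [[-0.2, 0, 0.106], [0, 0, 0], 1]

```text
t: 4.35
position: [0.5695, 0.1106, 0.0699]
orientation: [0.001, 0.814, 0.581, 0.002]
force: [0.5, 0.7, -0.1]
grip_width: 0.0005
finger_force: 0.3
```

```bash
python3 - <<'E'
from h import *
im,d,P,K,C=snap('wrist'); save('w2.png',im); print(env.state()['force'])
E
```

```text
[ 0.100425   -0.8687546   0.52527489]
```

View pics/w2.png

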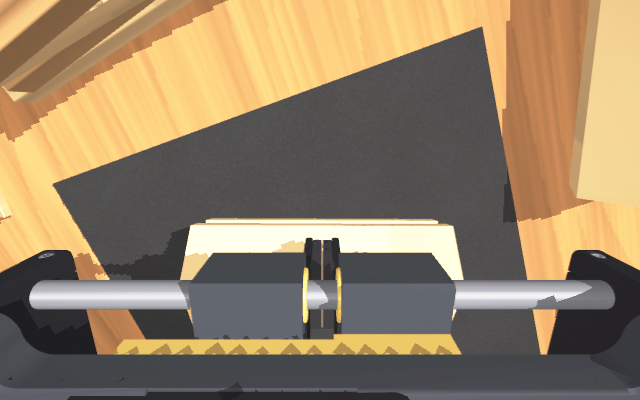

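The wrist picture shows the shut fingers (320,250) against the post's flank (180–460, 220–330) near mid-length, with nothing else touching. I'll complete the roll.

Emit:
play_rows:
  increments:
    - [[-0.019, 0, -0.005], [0, 0, 0], 1]
    - [[-0.039, 0, -0.008], [0, 0, 0], 1]
    - [[-0.059, 0, -0.01], [0, 0, 0], 1]
    - [[-0.08, 0, -0.01], [0, 0, 0], 1]
    - [[-0.08, 0, -0.01], [0, 0, 0], 1]
    - [[-0.08, 0, -0.01], [0, 0, 0], 1]
    - [[0, 0, -0.25], [0, 0, 0], 1]
    - [[0.1, 0, -0.25], [0, 0, 0], 1]
    - [[0.1, 0, -0.25], [0, 0, 0], 1]
    - [[0.1, 0, -0.25], [0, 0, 0], 1]
    - [[0.1, 0, -0.25], [0, 0, 0], 1]

```text
t: 5.5
position: [0.577, 0.1384, 0.1421]
orientation: [-0.0, 0.814, 0.581, -0.001]
force: [0.2, 0.1, 0.1]
grip_width: 0.0006
finger_force: 0.0
```

```bash
cat >> h.py <<'E'
def postfit(P,box=(.42,.70,-.16,.21),lo=.05,hi=.085):
    Q=P.reshape(-1,3); Q=Q[np.isfinite(Q).all(1)]; k=(Q[:,0]>box[0])&(Q[:,0]<box[1])&(Q[:,1]>box[2])&(Q[:,1]<box[3])&(Q[:,2]>.02)&(Q[:,2]<hi); Q=Q[k]
    r=cv2.minAreaRect(Q[:,:2].astype(np.float32)); print('all',len(Q),np.round(r[0],4),np.round(r[1],4),round(r[2],1),'z',np.percentile(Q[:,2],[2,25,50,75,90,98]).round(4))
    T=Q[Q[:,2]>lo]; r=cv2.minAreaRect(T[:,:2].astype(np.float32)); print('top',len(T),np.round(r[0],4),np.round(r[1],4),round(r[2],1))
E
python3 - <<'E'
from h import *
im,d,P,K,C=snap('wrist'); i2,d2,P2,K2,C2=snap('top')
save('w3.png',np.vstack([im[:,:],])[:,:]); np.savez('w3.npz',P=P,P2=P2,im=im)
c=np.vstack([cv2.resize(im,(480,300)),cv2.resize(i2[140:260,220:412],(480,300),interpolation=cv2.INTER_CUBIC)]); save('c3.png',c)
print(pose().round(3)[:3,3]); postfit(P2)
E
```

```text
[0.577 0.138 0.142]
all 1457 [0.5528 0.0644] [0.074  0.1603] 70.8 z [0.036  0.049  0.0647 0.0671 0.0686 0.0702]
top 1078 [0.5529 0.0639] [0.0603 0.1605] 71.8
```

View pics/c3.png

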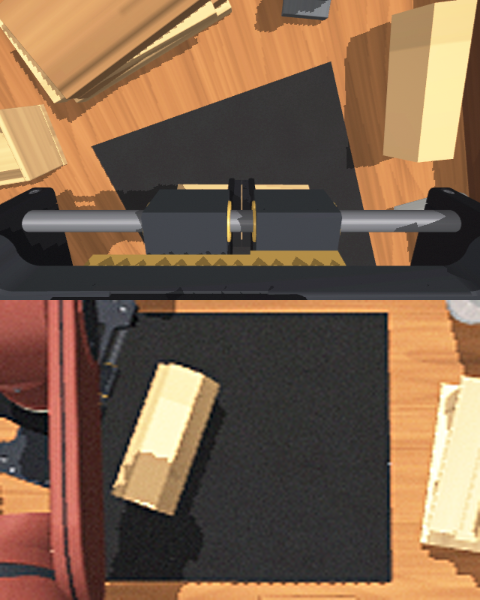

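The post rolled one face: it moved 37 mm and its size is right (74 × 160 mm). In the picture it rests on the mat at (165,438) of the top-view half, and its top face is level. Next is the second roll, with the contact kept above the groove edge.

```bash
python3 - <<'E'
from h import *
T=pose(); a=np.radians(-109); n=np.array([np.cos(a),np.sin(a),0]); c=np.array([.5528,.0644,0])
for th in [-1,0,5,10,15,20,25,30,35,40]:
    if th<0: q=np.array([-45,.06*1000])
    else:
        f=np.radians(125-th); q=np.array([18.5+70.7*np.cos(f)-9.5,70.7*np.sin(f)+3])
    print(th,q.round(1),rel(c+n*q[0]/1000+[0,0,q[1]/1000],tool(71),T))
E
```

```text
-1 [-45.  60.] ([-0.109, 0.004, 0.274], [-0.001, 0.0, -0.0])
0 [-31.6  60.9] ([-0.154, 0.004, 0.271], [-0.001, 0.0, -0.0])
5 [-26.3  64.2] ([-0.171, 0.004, 0.259], [-0.001, 0.0, -0.0])
10 [-20.9  67.1] ([-0.189, 0.004, 0.25], [-0.001, 0.0, -0.0])
15 [-15.2  69.4] ([-0.208, 0.004, 0.242], [-0.001, 0.0, -0.0])
20 [-9.3 71.3] ([-0.228, 0.004, 0.236], [-0.001, 0.0, -0.0])
25 [-3.3 72.6] ([-0.248, 0.004, 0.232], [-0.001, 0.0, -0.0])
30 [ 2.8 73.4] ([-0.268, 0.004, 0.229], [-0.001, 0.0, -0.0])
35 [ 9.  73.7] ([-0.289, 0.004, 0.228], [-0.001, 0.0, -0.0])
40 [15.2 73.4] ([-0.309, 0.004, 0.229], [-0.001, 0.0, -0.0])
```

Emit:
play_rows:
  increments:
    - [[-0.05, 0, 0.15], [0, 0, 0], 1]
    - [[-0.1, 0, 0.274], [0, 0, 0], 1]
    - [[-0.109, 0, 0.276], [0, 0, 0], 1]
    - [[-0.155, 0, 0.274], [0, 0, 0], 1]
    - [[-0.174, 0, 0.263], [0, 0, 0], 1]
    - [[-0.192, 0, 0.253], [0, 0, 0], 1]
    - [[-0.211, 0, 0.245], [0, 0, 0], 1]
    - [[-0.231, 0, 0.239], [0, 0, 0], 1]
    - [[-0.251, 0, 0.235], [0, 0, 0], 1]
    - [[-0.271, 0, 0.232], [0, 0, 0], 1]
    - [[-0.292, 0, 0.231], [0, 0, 0], 1]
    - [[-0.312, 0, 0.231], [0, 0, 0], 1]

```text
t: 6.8
position: [0.548, 0.0502, 0.0746]
orientation: [0.0, 0.814, 0.581, 0.001]
force: [0.2, 0.1, 1.3]
grip_width: 0.0001
finger_force: 0.0
```

Emit:
play_rows:
  increments:
    - [[0, 0, 0], [0, 0, 0], 1]
    - [[0, 0, -0.15], [0, 0, 0], 1]
    - [[0.15, 0, -0.3], [0, 0, 0], 1]
    - [[0.3, 0, -0.4], [0, 0, 0], 1]
    - [[0.3, 0, -0.4], [0, 0, 0], 1]
    - [[0.3, 0, -0.4], [0, 0, 0], 1]

```text
t: 7.4
position: [0.5787, 0.1376, 0.1967]
orientation: [0.001, 0.813, 0.582, 0.003]
force: [0.9, -0.5, -0.5]
grip_width: 0.0006
finger_force: 0.0
```

```bash
python3 - <<'E'
from h import *
im,d,P,K,C=snap('wrist'); i2,d2,P2,K2,C2=snap('top'); np.savez('w4.npz',P=P,P2=P2,im=im,i2=i2,d=d,K=K,C=C)
c=np.vstack([cv2.resize(im,(480,300)),cv2.resize(i2[140:260,220:412],(480,300),interpolation=cv2.INTER_CUBIC)]); save('c4.png',c)
print(pose().round(3)[:3,3]); postfit(P2)
E
```

```text
[0.576 0.135 0.193]
all 1458 [0.5529 0.0644] [0.0743 0.1607] 70.9 z [0.0356 0.0487 0.0647 0.0672 0.0686 0.0703]
top 1073 [0.5521 0.0618] [0.0539 0.1606] 71.0
```

View pics/c4.png

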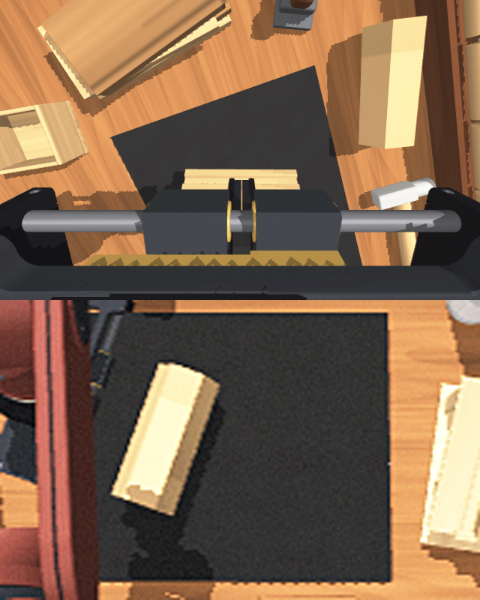

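The post hasn't moved: it is still at (165,438) in the top-view half, with the groove on the upper +y flank, so the finger slipped over the top edge. I'll retry with the finger corner hooked lower, in the groove itself, on the same arc.

```bash
python3 - <<'E'
from h import *
T=pose(); a=np.radians(-109); n=np.array([np.cos(a),np.sin(a),0]); c=np.array([.5528,.0644,0])
for th in [-1,0,5,10,15,20,25,30,35,40,45]:
    if th<0: q=np.array([-55,52.9])
    else:
        f=np.radians(129.06-th); q=np.array([18.5+64.3*np.cos(f)-9.5,64.3*np.sin(f)+3])
    print(th,q.round(1),rel(c+n*q[0]/1000+[0,0,q[1]/1000],tool(71),T))
E
```

```text
-1 [-55.   52.9] ([-0.065, 0.003, 0.467], [-0.0, 0.0, 0.001])
0 [-31.5  52.9] ([-0.144, 0.003, 0.467], [-0.0, 0.0, 0.001])
5 [-27.   56.3] ([-0.159, 0.003, 0.456], [-0.0, 0.0, 0.001])
10 [-22.2  59.2] ([-0.175, 0.003, 0.446], [-0.0, 0.0, 0.001])
15 [-17.2  61.7] ([-0.191, 0.003, 0.438], [-0.0, 0.0, 0.001])
20 [-12.   63.8] ([-0.209, 0.003, 0.431], [-0.0, 0.0, 0.001])
25 [-6.6 65.4] ([-0.227, 0.003, 0.426], [-0.0, 0.0, 0.001])
30 [-1.1 66.5] ([-0.245, 0.003, 0.422], [-0.0, 0.0, 0.001])
35 [ 4.4 67.1] ([-0.263, 0.003, 0.42], [-0.0, 0.0, 0.001])
40 [10.1 67.3] ([-0.282, 0.003, 0.42], [-0.0, 0.0, 0.001])
45 [15.7 67. ] ([-0.301, 0.003, 0.421], [-0.0, 0.0, 0.001])
```

Emit:
play_rows:
  increments:
    - [[0, 0, 0.15], [0, 0, 0], 1]
    - [[-0.03, 0, 0.3], [0, 0, 0], 1]
    - [[-0.06, 0, 0.45], [0, 0, 0], 1]
    - [[-0.065, 0, 0.467], [0, 0, 0], 1]
    - [[-0.065, 0, 0.467], [0, 0, 0], 1]
    - [[-0.12, 0, 0.467], [0, 0, 0], 1]
    - [[-0.144, 0, 0.467], [0, 0, 0], 1]
    - [[-0.159, 0, 0.456], [0, 0, 0], 1]
    - [[-0.175, 0, 0.446], [0, 0, 0], 1]
    - [[-0.191, 0, 0.438], [0, 0, 0], 1]
    - [[-0.209, 0, 0.431], [0, 0, 0], 1]
    - [[-0.227, 0, 0.426], [0, 0, 0], 1]

```text
t: 8.7
position: [0.5554, 0.0711, 0.0673]
orientation: [0.001, 0.814, 0.581, 0.001]
force: [-0.7, 0.9, 1.2]
grip_width: 0.0008
finger_force: 0.1
```

Emit:
play_rows:
  increments:
    - [[-0.018, 0, -0.004], [0, 0, 0], 1]
    - [[-0.036, 0, -0.006], [0, 0, 0], 1]
    - [[-0.055, 0, -0.006], [0, 0, 0], 1]
    - [[-0.074, 0, -0.008], [0, 0, 0], 1]
    - [[-0.074, 0, -0.01], [0, 0, 0], 1]

```text
t: 9.2
position: [0.5479, 0.0498, 0.0697]
orientation: [0.0, 0.814, 0.58, 0.001]
force: [0.6, 0.7, -0.3]
grip_width: 0.0005
finger_force: 0.3
```

```bash
python3 - <<'E'
from h import *
i2,d2,P2,K2,C2=snap('top')
print(pose().round(3)[:3,3],env.state()['force']); postfit(P2,hi=.07)
im,d,P,K,C=snap('wrist'); postfit(P,hi=.07);np.savez('w5.npz',P=P,P2=P2,im=im,i2=i2)
E
```

```text
[0.548 0.05  0.07 ] [0.68325626 1.03702472 0.51092102]
all 263 [0.5327 0.0081] [0.0418 0.1599] 61.8 z [0.0335 0.0428 0.0539 0.0629 0.0671 0.0689]
top 152 [0.535  0.0124] [0.032  0.1599] 61.8
all 8717 [0.5425 0.033 ] [0.0588 0.1609] 70.8 z [0.0405 0.0456 0.0507 0.0562 0.06   0.0683]
top 4649 [0.5425 0.033 ] [0.0588 0.1609] 70.8
```

Emit:
play_rows:
  increments:
    - [[0, 0, -0.15], [0, 0, 0], 1]
    - [[0, 0, -0.3], [0, 0, 0], 1]
    - [[0, 0, -0.6], [0, 0, 0], 1]
    - [[0, 0, -0.6], [0, 0, 0], 1]
    - [[0, 0, -0.6], [0, 0, 0], 1]

```text
t: 9.8
position: [0.5516, 0.0504, 0.2578]
orientation: [0.004, 0.814, 0.581, 0.006]
force: [1.0, 0.4, 1.2]
grip_width: 0.0003
finger_force: 0.0
```

```bash
python3 - <<'E'
from h import *
t=np.load('top0.npz'); P=t['P']; 
# slope plane fit in rack region
k=np.zeros(P.shape[:2],bool); k[165:245,390:445]=1; k&=(P[...,2]>.03)&np.isfinite(P[...,2])
Q=P[k]; A=Q.copy()
for i in range(6):
    c=np.median(A,0); co,_,_,_=np.linalg.lstsq(np.c_[A[:,:2],np.ones(len(A))],A[:,2],rcond=None)
    r=Q[:,2]-np.c_[Q[:,:2],np.ones(len(Q))]@co; A=Q[np.abs(r)<.006]
print('plane',co.round(3),len(A),len(Q),'slope deg',np.degrees(np.arctan(np.hypot(*co[:2]))),'dir',np.degrees(np.arctan2(co[1],co[0])))
S=Q[(r>.009)]; r_=cv2.minAreaRect(S[:,:2].astype(np.float32)); print(len(S),S.mean(0).round(4),r_, np.percentile(r[r>.009],[10,50,90]).round(4))
u,s,v=np.linalg.svd(S-S.mean(0)); print(v[0])
print(pose().round(3)[:3])
E
```

```text
plane [ 0.48  -0.073 -0.196] 2125 2634 slope deg 25.881953340107692 dir -8.605676378153312
293 [ 0.4906 -0.2939  0.082 ] ((0.509189248085022, -0.3005813658237457), (0.04906727001070976, 0.14934110641479492), 79.37696838378906) [0.0111 0.0239 0.028 ]
[-0.87228882  0.12149837 -0.47365638]
[[ 0.325  0.946  0.015  0.552]
 [ 0.946 -0.325 -0.     0.05 ]
 [ 0.005  0.014 -1.     0.258]]
```

```bash
python3 - <<'E'
from h import *
print(rel([.50,-.15,.27],tool(25,13)),rel([.45,-.225,.23],tool(-9,26)))
E
```

```text
([-0.687, 0.055, -0.043], [-0.051, 0.13, 0.51]) ([-0.979, -0.023, 0.087], [-0.196, 0.231, 0.874])
```

Emit:
play_rows:
  increments:
    - [[-0.687, 0.055, -0.043], [-0.051, 0.13, 0.51], -1]
    - [[-0.687, 0.055, -0.043], [-0.051, 0.13, 0.51], -1]
    - [[-0.687, 0.055, -0.043], [-0.051, 0.13, 0.51], -1]
    - [[-0.687, 0.055, -0.043], [-0.051, 0.13, 0.51], -1]
    - [[-0.687, 0.055, -0.043], [-0.051, 0.13, 0.51], -1]
    - [[-0.979, -0.023, 0.087], [-0.196, 0.231, 0.874], -1]
    - [[-0.979, -0.023, 0.087], [-0.196, 0.231, 0.874], -1]
    - [[-0.979, -0.023, 0.087], [-0.196, 0.231, 0.874], -1]
    - [[-0.979, -0.023, 0.087], [-0.196, 0.231, 0.874], -1]
    - [[-0.979, -0.023, 0.087], [-0.196, 0.231, 0.874], -1]
    - [[-0.979, -0.023, 0.087], [-0.196, 0.231, 0.874], -1]

```text
t: 10.9
position: [0.4447, -0.2242, 0.2219]
orientation: [0.017, 0.973, -0.078, 0.217]
force: [0.1, 0.1, 0.0]
grip_width: 0.0802
finger_force: 0.0
```

```bash
python3 - <<'E'
from h import *
print(pose().round(3)[:3,3],rel([.445,-.288,.21],tool(-9,26)), env.state()['joints'].round(2))
i2,d2,P2,K2,C2=snap('top'); postfit(P2)
np.savez('top6.npz',i2=i2,P2=P2)
E
```

```text
[ 0.445 -0.224  0.222] ([0.014, 0.21, 0.051], [0.001, 0.009, -0.001]) [-0.81 -0.44  2.2   0.3   1.05  0.82]
all 1461 [0.5406 0.0297] [0.0739 0.1601] 70.8 z [0.0355 0.052  0.0609 0.0659 0.0679 0.0695]
top 1134 [0.5405 0.0294] [0.0586 0.1599] 70.3
```

Emit:
play_rows:
  increments:
    - [[0.014, 0.21, 0.051], [0, 0.009, 0], -1]
    - [[0.014, 0.21, 0.051], [0, 0.009, 0], -1]
    - [[0.014, 0.21, 0.051], [0, 0.009, 0], -1]
    - [[0.014, 0.21, 0.051], [0, 0.009, 0], -1]

```text
t: 11.35
position: [0.4461, -0.2888, 0.2109]
orientation: [0.018, 0.971, -0.076, 0.224]
force: [-0.2, -0.3, -0.2]
grip_width: 0.087
finger_force: 0.0
```

```bash
python3 - <<'E'
from h import *
print(pose().round(3)[:3,3])
im,d,P,K,C=snap('wrist'); np.savez('w7.npz',im=im,d=d,P=P,K=K,C=C)
t=np.load('top6.npz')['i2']
c=np.vstack([cv2.resize(im,(480,300)),cv2.resize(t[140:260,220:412],(480,300),interpolation=cv2.INTER_CUBIC)]); save('c7.png',c)
E
```

```text
[ 0.446 -0.289  0.211]
```

View pics/c7.png

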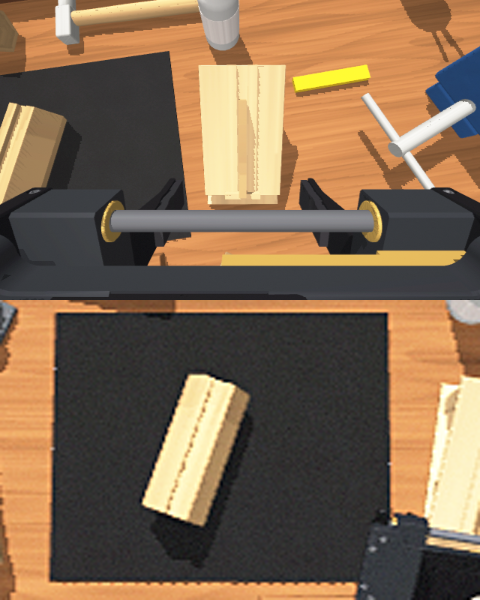

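The groove now faces up, showing as a dark line down the middle of the post at (195,445) in the top-view half. The strip stands in the rack slot at about (247,145) in the wrist half, and the yellow look-alike is at (332,78). Next I'll measure the strip.

```bash
python3 - <<'E'
from h import *
w=np.load('w7.npz'); P=w['P']; im=w['im']; T=pose()
k=np.zeros(P.shape[:2],bool); k[85:265,262:384]=1; k&=np.isfinite(P[...,2])
Q=P[k]; A=Q[Q[:,2]>.03]; Q=A
for i in range(8):
    co=np.linalg.lstsq(np.c_[A[:,:2],np.ones(len(A))],A[:,2],rcond=None)[0]; r=(Q[:,2]-np.c_[Q[:,:2],np.ones(len(Q))]@co)/np.sqrt(1+co[0]**2+co[1]**2); A=Q[np.abs(r)<.004]
nz=np.r_[-co[:2],1];nz/=np.linalg.norm(nz)
print('slope',np.degrees(np.arccos(nz[2])),'dir',np.degrees(np.arctan2(co[1],co[0])),len(A),len(Q))
print(np.histogram(r,bins=np.arange(-.01,.04,.002)))
S=Q[r>.014]; rs=r[r>.014]; print(len(S),np.percentile(rs,[5,50,95]))
x=np.array([co[0],co[1],0])/np.hypot(*co[:2]); x=x-nz*(x@nz); x/=np.linalg.norm(x); y=np.cross(nz,x)
c=S.mean(0); L=np.c_[(S-c)@x,(S-c)@y]; R=cv2.minAreaRect((L*1000).astype(np.float32)); print(R)
print(np.percentile(L,[1,50,99],axis=0))
m=R[0][0]/1000*x+R[0][1]/1000*y+c; print('mid of top pts',m,'x',x,'nz',nz,np.degrees(np.arctan2(x[1],x[0])))
TI=np.linalg.inv(T); print('in tool',(TI@np.r_[m,1])[:3])
top=S[rs>np.percentile(rs,50)]; Lt=np.c_[(top-c)@x,(top-c)@y]*1000; print('top only',cv2.minAreaRect(Lt.astype(np.float32)))
E
```

```text
slope 25.915913406752182 dir -8.671734814242086 13520 18882
(array([   0,    0,    0,   63, 7510, 5482,  465, 3458,  257,   35,  185,
         94,    0,    0,    0,    8,  788,  536,    1,    0,    0,    0,
          0,    0]), array([-0.01 , -0.008, -0.006, -0.004, -0.002,  0.   ,  0.002,  0.004,
        0.006,  0.008,  0.01 ,  0.012,  0.014,  0.016,  0.018,  0.02 ,
        0.022,  0.024,  0.026,  0.028,  0.03 ,  0.032,  0.034,  0.036,
        0.038]))
1333 [0.02265091 0.02383962 0.02490978]
((-5.05291748046875, -0.14658689498901367), (9.52743148803711, 129.89723205566406), 89.52936553955078)
[[-0.06823063 -0.00500994]
 [ 0.0026779  -0.00010627]
 [ 0.05901523  0.00488118]]
mid of top pts [ 0.4955892  -0.29740745  0.08933835] x [ 0.88915442 -0.13561087  0.43705162] nz [-0.43205541  0.06589565  0.89943643] -8.671734814242088
in tool [-0.00832905  0.00117465  0.13145565]
top only ((-4.640689849853516, -0.15189790725708008), (9.497869491577148, 129.07220458984375), 89.53277587890625)
```

```bash
python3 - <<'E'
from h import *
m=np.array([.4956,-.2974,.0893]); nz=np.array([-.432,.0659,.8994])
for a in (.06,-.014): print(rel(m+a*nz,tool(-9,25.9)), m+a*nz)
E
```

```text
([-0.027, 0.004, 0.238], [0.0, -0.001, 0.001]) [ 0.46968  -0.293446  0.143264]
([-0.028, 0.004, 0.485], [0.0, -0.001, 0.001]) [ 0.501648  -0.2983226  0.0767084]
```

Emit:
play_rows:
  increments:
    - [[-0.028, 0.004, 0.15], [0, 0, 0], -1]
    - [[-0.028, 0.004, 0.25], [0, 0, 0], -1]
    - [[-0.028, 0.004, 0.35], [0, 0, 0], -1]
    - [[-0.028, 0.004, 0.43], [0, 0, 0], -1]
    - [[-0.028, 0.004, 0.485], [0, 0, 0], -1]
    - [[-0.028, 0.004, 0.485], [0, 0, 0], -1]

```text
t: 12.0
position: [0.5012, -0.2967, 0.0746]
orientation: [0.017, 0.972, -0.076, 0.223]
force: [-0.9, 0.3, 0.0]
grip_width: 0.087
finger_force: 0.0
```

```bash
python3 - <<'E'
from h import *
s=env.state(); print(s['force'],rel([.5016,-.2983,.0767],tool(-9,25.9)))
E
```

```text
[-0.8927211   0.31996106  0.04497868] ([0.005, 0.005, -0.005], [-0.001, 0.0, 0.001])
```

Emit:
play_rows:
  increments:
    - [[0.004, 0.004, -0.005], [0, 0, 0], -1]
    - [[0.004, 0.004, -0.005], [0, 0, 0], 1]
    - [[0.004, 0.004, -0.005], [0, 0, 0], 1]
    - [[0.004, 0.004, -0.005], [0, 0, 0], 1]
    - [[0.004, 0.004, -0.005], [0, 0, 0], 1]
    - [[0.004, 0.004, -0.005], [0, 0, 0], 1]
    - [[0.004, 0.004, -0.005], [0, 0, 0], 1]
    - [[0.004, 0.004, -0.005], [0, 0, 0], 1]

```text
t: 12.8
position: [0.5017, -0.3004, 0.0788]
orientation: [0.018, 0.971, -0.077, 0.225]
force: [-0.5, -0.2, 0.2]
grip_width: 0.039
finger_force: 0.0
```

```bash
python3 - <<'E'
from h import *
s=env.state(); print(s['force'],s['grip_width'],s['finger_force'],pose().round(4)[:3].tolist())
T=pose(); print(rel(T[:3,3]+np.array([-.432,.0659,.8994])*.05,T[:3,:3]),)
p0=T[:3,3]+np.array([-.432,.0659,.8994])*.06; T[:3,3]=p0; print(p0)
print(rel([.48,-.12,.22],tool(-12,8),T))
E
```

```text
[-0.45787473 -0.24714195  0.17216818] 0.03900263989718409 0.0 [[0.8872, -0.1575, 0.4337, 0.5017], [-0.141, -0.9875, -0.0701, -0.3004], [0.4393, 0.0011, -0.8983, 0.0788]]
([0.0, 0.001, -0.167], [0.0, 0.0, 0.0])
[ 0.47575322 -0.29649439  0.13274329]
([0.057, -0.583, -0.296], [-0.009, -0.201, 0.032])
```

Still closing, so I'll hold longer.

Emit:
play_rows:
  increments:
    - [[0, 0, 0], [0, 0, 0], 1]
    - [[0, 0, 0], [0, 0, 0], 1]
    - [[0, 0, 0], [0, 0, 0], 1]
    - [[0, 0, 0], [0, 0, 0], 1]
    - [[0, 0, 0], [0, 0, 0], 1]
    - [[0, 0, 0], [0, 0, 0], 1]
    - [[0, 0, 0], [0, 0, 0], 1]

```text
t: 13.5
position: [0.5017, -0.3005, 0.0788]
orientation: [0.018, 0.971, -0.077, 0.225]
force: [-0.1, 0.3, 0.1]
grip_width: 0.0097
finger_force: 30.0
```

Emit:
play_rows:
  increments:
    - [[0, 0, -0.05], [0, 0, 0], 1]
    - [[0, 0, -0.12], [0, 0, 0], 1]
    - [[0, 0, -0.22], [0, 0, 0], 1]
    - [[0, 0, -0.22], [0, 0, 0], 1]

```text
t: 13.9
position: [0.4739, -0.2976, 0.1421]
orientation: [0.021, 0.971, -0.077, 0.227]
force: [0.7, -0.5, -0.7]
grip_width: 0.0093
finger_force: 30.0
```

```bash
python3 - <<'E'
from h import *
s=env.state(); print(s['force'],s['grip_width'],s['finger_force'],pose().round(4)[:3,3])
print(rel([.47,-.10,.20],tool(-19,0)))
E
```

```text
[ 0.69352729 -0.52840148 -0.65549801] 0.009315790739049984 29.996263682842255 [ 0.4739 -0.2976  0.1421]
([-0.018, -0.647, -0.228], [-0.022, -0.292, 0.109])
```

```bash
python3 - <<'E'
from h import *
print(rel([.518,-.04,.20],tool(-19.2,0)))
E
```

```text
([0.096, -0.87, -0.173], [-0.022, -0.292, 0.111])
```

Emit:
play_rows:
  increments:
    - [[0, -0.05, -0.17], [0, -0.1, 0.05], 1]
    - [[0.096, -0.87, -0.173], [-0.022, -0.292, 0.111], 1]
    - [[0.096, -0.87, -0.173], [-0.022, -0.292, 0.111], 1]
    - [[0.096, -0.87, -0.173], [-0.022, -0.292, 0.111], 1]
    - [[0.096, -0.87, -0.173], [-0.022, -0.292, 0.111], 1]
    - [[0.096, -0.87, -0.173], [-0.022, -0.292, 0.111], 1]
    - [[0.096, -0.87, -0.173], [-0.022, -0.292, 0.111], 1]
    - [[0.096, -0.87, -0.173], [-0.022, -0.292, 0.111], 1]
    - [[0.096, -0.87, -0.173], [-0.022, -0.292, 0.111], 1]

```text
t: 14.8
position: [0.5169, -0.039, 0.1964]
orientation: [-0.002, 0.986, -0.166, -0.003]
force: [-0.2, -0.2, -1.0]
grip_width: 0.0095
finger_force: 30.0
```

```bash
python3 - <<'E'
from h import *
print(pose().round(4)[:3].tolist())
im,d,P,K,C=snap('wrist'); np.savez('w8.npz',im=im,d=d,P=P,K=K,C=C); save('w8.png',im); postfit(P,box=(.42,.66,-.06,.1))
E
```

```text
[[0.9449, -0.3274, -0.0047, 0.5169], [-0.3273, -0.9449, 0.005, -0.039], [-0.006, -0.0032, -1.0, 0.1964]]
all 10403 [0.5409 0.0284] [0.0744 0.159 ] 70.8 z [0.0369 0.0541 0.0613 0.0669 0.0676 0.0684]
top 8394 [0.5461 0.0259] [0.0581 0.1476] 70.7
```

View pics/w8.png

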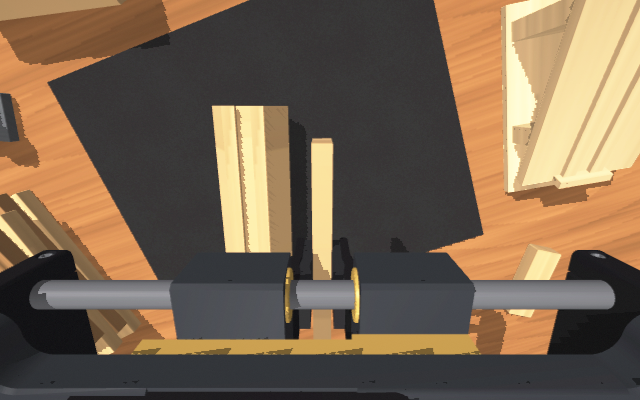

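The wrist picture shows the post with the groove line at (240,180) and the held strip at (322,200), nearly parallel. I'll measure both in tool coordinates.

```bash
python3 - <<'E'
from h import *
w=np.load('w8.npz'); P=w['P']; T=pose(); TI=np.linalg.inv(T); L=(P-T[:3,3])@T[:3,:3]
def fit(k,n):
    Q=L[k]; Z=P[k][:,2]; R=cv2.minAreaRect((Q[:,:2]*1000).astype(np.float32)); 
    # centre line: per-x-bin mid of y
    xs=np.arange(Q[:,0].min()+.003,Q[:,0].max()-.003,.004); ms=[];wd=[];xx=[]
    for x in xs:
        q=Q[np.abs(Q[:,0]-x)<.002,1]
        if len(q)>5: ms.append((q.min()+q.max())/2); wd.append(np.ptp(q)); xx.append(x)
    p=np.polyfit(xx,ms,1); print(n,len(Q),'x',(Q[:,0].min()*1e3).round(1),(Q[:,0].max()*1e3).round(1),'y@0',(p[1]*1e3).round(2),'slope',p[0].round(4),'width',np.median(wd).round(4),'z',np.median(Z).round(4),'ztool',np.median(Q[:,2]).round(4)); 
v,u=np.mgrid[:400,:640]
reg=(u>205)&(u<300)&(v>100)&(v<250)
fit(reg&(P[...,2]>.064)&(P[...,2]<.072),'top')
fit(reg&(P[...,2]>.0575)&(P[...,2]<.0625)&(u>225)&(u<258),'floor')
fit(reg&(P[...,2]>.03)&(P[...,2]<.072),'all')
s=(u>305)&(u<338)&(v>130)&(v<240)&(L[...,2]<.02)&(L[...,2]>-.02)
fit(s,'strip'); fit(s&(L[...,2]<-.005),'striptop')
Q=L[s&(v>140)]; print('strip z vs x',np.polyfit(Q[:,0],Q[:,2],1))
E
```

```text
top 4157 x -57.9 80.7 y@0 -71.12 slope 0.0007 width 0.0405 z 0.0672 ztool 0.1295
floor 2024 x -59.9 80.7 y@0 -77.38 slope 0.0921 width 0.0199 z 0.0608 ztool 0.1358
all 10202 x -70.6 80.8 y@0 -71.41 slope 0.0009 width 0.0732 z 0.0613 ztool 0.1353
strip 2087 x 14.9 64.0 y@0 -1.13 slope -0.0023 width 0.0096 z 0.209 ztool -0.0127
striptop 2014 x 14.9 63.9 y@0 -1.13 slope -0.0023 width 0.0096 z 0.209 ztool -0.0128
strip z vs x [ 0.00556966 -0.01289622]
```

Emit:
play_rows:
  increments:
    - [[0.006, -0.12, 0], [0, 0, 0], 1]
    - [[0.006, -0.234, 0], [0, 0, 0], 1]
    - [[0.006, -0.234, 0.1], [0, 0, 0], 1]
    - [[0.006, -0.234, 0.22], [0, 0, 0], 1]
    - [[0.006, -0.234, 0.32], [0, 0, 0], 1]
    - [[0.006, -0.234, 0.353], [0, 0, 0], 1]
    - [[0.006, -0.234, 0.353], [0, 0, 0], 1]
    - [[0.006, -0.234, 0.353], [0, 0, 0], 1]

```text
t: 15.65
position: [0.5426, 0.0267, 0.0928]
orientation: [-0.002, 0.986, -0.167, -0.001]
force: [0.9, 0.1, 0.8]
grip_width: 0.0102
finger_force: 30.0
```

```bash
python3 - <<'E'
from h import *
T=pose(); print(T.round(4)[:3,3])
im,d,P,K,C=snap('wrist'); np.savez('w9.npz',im=im,d=d,P=P,K=K,C=C); c=np.zeros((600,800,3),np.uint8)
c=cv2.resize(im[60:260,210:430],(660,600),interpolation=cv2.INTER_CUBIC); save('w9.png',c)
L=(P-T[:3,3])@T[:3,:3]
for lo,hi,n in ((.063,.072,'top'),(.056,.0628,'floor'),(.085,.12,'strip')):
    k=(P[...,2]>lo)&(P[...,2]<hi)&(L[...,0]>.02)&(L[...,0]<.09)&(np.abs(L[...,1])<.03)
    for x in (.035,.05,.06,.07,.077):
        q=np.sort(L[k&(np.abs(L[...,0]-x)<.003)][:,1]*1e3)
        if len(q)>4:
            g=np.where(np.diff(q)>2.5)[0]; print(n,x,q[0].round(1),[(q[i].round(1),q[i+1].round(1)) for i in g],q[-1].round(1))
    if k.any(): print(n,'xmax',L[k][:,0].max().round(4),'z',np.median(P[k][:,2]).round(4))
E
```

```text
[0.5426 0.0267 0.0928]
top 0.035 -22.0 [(np.float64(-7.7), np.float64(6.4))] 20.8
top 0.05 -22.1 [(np.float64(-7.9), np.float64(6.2))] 20.3
top 0.06 -21.8 [(np.float64(-7.8), np.float64(6.3))] 20.5
top 0.07 -21.5 [(np.float64(-7.7), np.float64(6.6))] 20.7
top 0.077 -21.7 [(np.float64(-7.7), np.float64(6.5))] 20.6
top xmax 0.0777 z 0.0672
floor 0.035 -25.9 [(np.float64(-21.3), np.float64(-7.8)), (np.float64(-7.1), np.float64(5.9)), (np.float64(6.0), np.float64(20.2))] 24.1
floor 0.05 -25.9 [(np.float64(-21.5), np.float64(-7.6)), (np.float64(-7.6), np.float64(19.8))] 24.8
floor 0.06 -25.5 [(np.float64(-21.1), np.float64(-7.6)), (np.float64(6.3), np.float64(20.6))] 24.9
floor 0.07 -25.7 [(np.float64(-22.0), np.float64(-7.4)), (np.float64(6.3), np.float64(19.7))] 24.6
floor 0.077 -25.6 [(np.float64(-21.8), np.float64(-7.4)), (np.float64(6.2), np.float64(20.1))] 24.4
floor xmax 0.0776 z 0.0605
strip 0.035 -5.3 [] 4.1
strip 0.05 -5.6 [] 4.4
strip 0.06 -5.5 [] 4.4
strip xmax 0.0641 z 0.1055
```

View pics/w9.png

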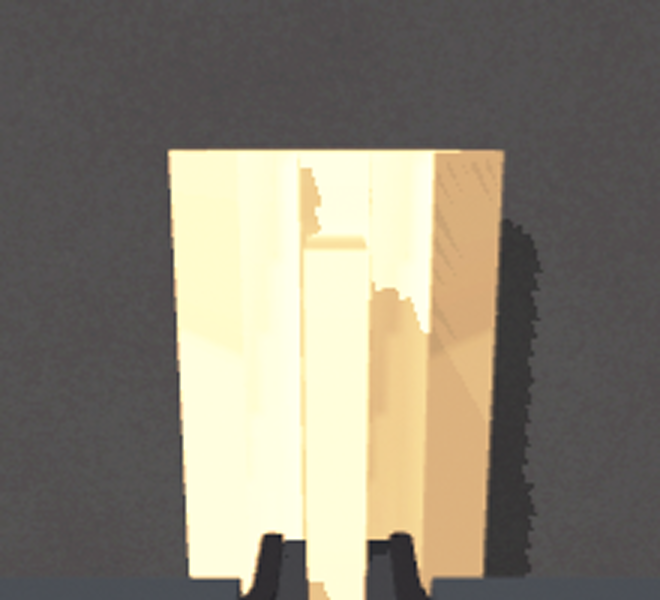

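The crop shows the strip (335,400) centred over the groove (300–372), within 0.1 mm by depth, and about 1.4 mm off centre lengthways. I'll lower it 21 mm.

Emit:
play_rows:
  increments:
    - [[-0.003, 0, 0.02], [0, 0, 0], 1]
    - [[-0.003, 0, 0.04], [0, 0, 0], 1]
    - [[-0.003, 0, 0.055], [0, 0, 0], 1]
    - [[-0.003, 0, 0.065], [0, 0, 0], 1]
    - [[-0.003, 0, 0.069], [0, 0, 0], 1]
    - [[-0.003, 0, 0.069], [0, 0, 0], 1]

```text
t: 16.3
position: [0.5404, 0.0284, 0.0722]
orientation: [-0.002, 0.986, -0.166, -0.003]
force: [-7.2, 0.9, 13.8]
grip_width: 0.0099
finger_force: 30.0
```

Emit:
play_rows:
  increments:
    - [[-0.003, 0, -0.002], [0, 0, 0], 0.6]
    - [[-0.003, 0, -0.002], [0, 0, 0], 0.2]
    - [[-0.003, 0, -0.002], [0, 0, 0], -0.2]
    - [[-0.003, 0, -0.002], [0, 0, 0], -0.6]
    - [[-0.003, 0, -0.002], [0, 0, 0], -0.6]
    - [[-0.003, 0, -0.002], [0, 0, 0], -0.6]

```text
t: 16.9
position: [0.5397, 0.0285, 0.0712]
orientation: [-0.002, 0.986, -0.166, -0.002]
force: [-0.2, -0.4, -0.4]
grip_width: 0.0494
finger_force: 0.0
```

Emit:
play_rows:
  increments:
    - [[0, 0, -0.05], [0, 0, 0], -0.6]
    - [[0, 0, -0.15], [0, 0, 0], -0.6]
    - [[0, 0, -0.3], [0, 0, 0], -0.6]
    - [[0, 0, -0.3], [0, 0, 0], -0.6]
    - [[0, 0, -0.3], [0, 0, 0], -0.6]

```text
t: 17.4
position: [0.5417, 0.0278, 0.1642]
orientation: [-0.003, 0.986, -0.166, 0.0]
force: [-0.3, -0.1, -0.2]
grip_width: 0.0692
finger_force: 0.0
```

```bash
python3 - <<'E'
from h import *
T=pose(); s=env.state(); print(T.round(4)[:3,3],s['force'],s['grip_width'])
im,d,P,K,C=snap('wrist'); save('w10.png',im[40:340,150:490],1.75)
L=(P-T[:3,3])@T[:3,:3]
for lo,hi,n in ((.0645,.072,'top'),(.078,.092,'strip')):
    k=(P[...,2]>lo)&(P[...,2]<hi)&(np.abs(L[...,0])<.1)&(np.abs(L[...,1])<.025)
    Q=L[k]; print(n,'x',Q[:,0].min(),Q[:,0].max(),'z',np.median(P[k][:,2]))
    for x in (-.04,0,.03,.055):
        q=np.sort(Q[np.abs(Q[:,0]-x)<.003][:,1]*1e3)
        if len(q)>4: g=np.where(np.diff(q)>2.5)[0]; print(x,q[0].round(1),[(q[i].round(1),q[i+1].round(1)) for i in g],q[-1].round(1))
E
```

```text
[0.5417 0.0278 0.1642] [-0.33428503 -0.06012214 -0.22462873] 0.06919523587054266
top x -0.07262916574334516 0.07847765850637889 z 0.06724612625852897
-0.04 -19.9 [(np.float64(-7.3), np.float64(7.8))] 20.5
0 -19.9 [(np.float64(-7.0), np.float64(7.5))] 20.5
0.03 -19.4 [(np.float64(-6.8), np.float64(8.0))] 20.6
0.055 -19.7 [(np.float64(-6.6), np.float64(7.8))] 20.1
strip x -0.06138836551103646 0.06257111668461084 z 0.08478204101575273
-0.04 -5.2 [] 4.0
0 -5.0 [] 4.6
0.03 -4.9 [] 4.4
0.055 -4.7 [] 4.3
```

View pics/w10.png

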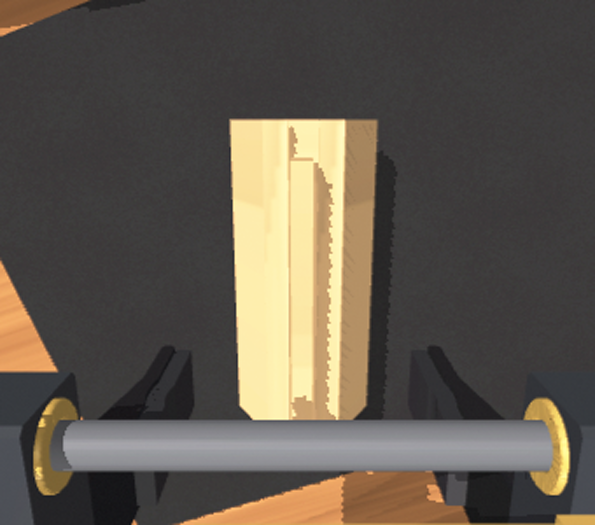

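The picture shows the strip (302,290) standing in the groove, with both ends inside the post. Its top is at 84.8 mm against 84.5 mm expected, it is within 1 mm of the groove's middle, and the gripper is clear. I'm handing it in.

```bash
python3 -c "
from cell import env
print(env.job_done())"
```

```text
the job is handed in; nothing more can be done
None
```

I rolled the post to groove-up in two single-face steps on the mat, the second on a retry after the finger slipped off. The strip is on edge in the groove, fully down and inside both ends by my last camera measurement. I've handed the job in (no verdict was returned).

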